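Lock the telescoping leg of a stock stand

TASK

Of the two telescoping square-tube legs clamped side by side on the board, one is already locked and the other still has its locking pin standing outside the outer tube. Press the spring button of that unlocked leg down flush, slide its inner tube in until the black collar meets the mouth of the outer tube, and let go so that the pin pops up through the hole. Leave the locked leg and the stock lying around alone.

Things in the scene. Friction and masses are not known exactly. Their poses are not given: they have to be found in the camera images.
- open_leg: Unlocked leg: fixed dark steel outer tube, 36 mm square, 220 mm long, rubber foot at its far end, clamped level on an 18 mm board; a bright inner tube, 28 mm square, slides in its mouth. Lies along this frame's y (z up); +y is inwards. Origin on the board's top, below the tube's axis, 30 mm outside the mouth. Inner tube's top face is 74 mm, outer's 78 mm above it. Locked leg lies 130 mm beside.
- open_leg_button_top (a point): Top centre of its black push button, 36 mm along the tube, 20 mm wide, 11 mm proud of the inner tube, moving with it. Spring: 2 N to start, 5.2 N fully down (10 mm, about flush); the pin clears the mouth when 8 mm down. 24 to 30 mm ahead (to the mouth) a black collar 40 mm wide stands on the tube, 7 mm above the raised button: closed fingertips on the button push it along. Friction 2 N.
- open_leg_pin_top (a point): Top centre of its steel locking pin, 10 mm across, on the inner tube 77 mm ahead of the button (towards the mouth), 9 mm proud when up. Pin and button are one sprung part and go down and up together. Under the outer tube's wall the pin stays held down even if the button is let go.
- open_leg_hole (a point): Centre of the pin hole in the top face of the unlocked leg's outer tube (16 mm square), 45 mm in from the mouth. When the collar meets the mouth the pin is 2 mm past the hole's centre and can pop up.
- open_leg_tube (a joint): How far the unlocked leg's inner tube is pushed in, m: starts at 0 to 0.025; pin enters the mouth at about 0.04; pin is centred under the hole at 0.090; collar meets the mouth (end stop) at 0.092.
- open_leg_button (a joint): How far the unlocked leg's button and pin are pressed down, m: 0 is fully up, 0.010 fully down.
- locked_leg_button_top (a point): Centre of the top of the other leg's button: an identical leg, parallel to the first, already locked with its collar within 2 mm of the mouth and its pin up through the hole. To be left alone.
- locked_leg_tube (a joint): How far the locked leg's inner tube is pushed in, m (0.090 at the start: locked).
- locked_leg_button (a joint): How far the locked leg's button is pressed down, m (0 is up).
- carton: Bystander: loose cardboard carton, 75 x 110 x 60 mm high, on the bench; origin under its centre. Leave alone.
- filter: Bystander: loose white oil filter canister, 76 mm across, 86 mm high, upright; origin under its centre. Leave alone.
- bin: Bystander: loose dark grey open parts bin, 150 x 100 x 70 mm high; origin under its centre. Leave alone.

How it is judged:
On the way:
1. the unlocked leg's pin, pressed down, has been slid in under the outer tube (value of joint open_leg_tube above 0.052 m and value of joint open_leg_button above 0.0065 m), for 0.05 s.
At the end, for the whole second after the job is handed in: The unlocked leg's inner tube is in to where its pin stands in the hole (tube at 0.084 m or more, end stop at 0.092), at rest, with its button and pin up again (within 3 mm of fully up); the other leg is still locked in the same way (value of joint each of open_leg_tube, locked_leg_tube above 0.084 m and value of joint each of open_leg_button, locked_leg_button below 0.003 m and velocity of joint open_leg_tube below 0.01 m/s); the robot touches nothing.
It fails at once if the locked leg's button is pressed (5 mm or more) (value of joint locked_leg_button above 0.005 m).
It fails at once if the carton is shifted by more than 20 mm or tipped (distance of carton from where it was at the start of the episode above 0.02 m or angle between carton's own z axis and vertical above 0.3 rad).
It fails at once if the filter is shifted by more than 20 mm or tipped (distance of filter from where it was at the start of the episode above 0.02 m or angle between filter's own z axis and vertical above 0.3 rad).
It fails at once if the bin is shifted by more than 20 mm or tipped (distance of bin from where it was at the start of the episode above 0.02 m or angle between bin's own z axis and vertical above 0.3 rad).
It also fails if it takes over 32 s, if anything falls off the work surface, if the arm or the gripper's body presses on something with over 40 N, if the wrist force passes 120 N, or if a joint passes its speed limit or range.

ROBOT

A 6-joint arm with a two-finger parallel gripper is mounted at the origin on the work surface. World frame = base frame: x ahead of the robot, y to its left, z up, the work surface at z = 0. Lengths are in m, angles in rad, forces in N, time in s.
With the tool pointing down it reaches from about 0.3 to 0.95 m from the base axis. Payload 3.1 kg.
Tool frame: the origin (TCP) lies at the very end of the fingers, on their centre line; the grasp point (between the pads) lies r.grasp_offset behind it (r.grasp_offset is the distance from the TCP to the grasp point, in m); z points along the fingers, y is the line along which they close (so a half turn about z gives the same grasp; the last joint's range is limited). The gripper opens to 85 mm and grips with 20 to 120 N. Pads are 22 mm wide; open, the fingers measure 114 mm over their backs; the gripper's body (76 mm by 85 mm) begins 54 mm behind the grasp point. The pads swing forward as they close: fully open they stand 13 mm farther back than shut.
Start: joints at [1.047, 0.308, 1.634, -0, 1.2, -0.07], TCP at [0.274, 0.562, 0.231] pointing down, gripper open.
Joint ranges: [-3.06, 3.06], [-0.79, 1.96], [0.05, 2.63], [-1.19, 4.34], [0.05, 2.64], [-2.94, 2.94]. Speed limits (rad/s): [2.79, 2.79, 3.14, 3.14, 3.14, 3.14].

INTERFACE

Orientations are given as a rotation vector (axis times angle).
In Python, from workcell import r gives the robot as it stands. Calls block until the motion is done:
- r.reach(position, orientation): joint-space move of the TCP to a pose.
- r.line_to(position, feed=0.15, orientation=None): straight line of the TCP; orientation=None keeps the orientation; feed is the mean speed in m/s.
- r.move_joints(angles): joint-space move.
- r.set_gripper(opening, effort=None): finger opening in m; effort is the grip in N (None keeps the last); returns when the fingers have stopped.
- r.wait(seconds).
- r.ik(position, orientation): joint angles nearest the present ones, or None.
- r.read_camera(name): name is "side" or "top" or "wrist"; returns (picture, depth): 420x560x3 uint8, blue, green, red; 420x560 float32, m along the optical axis (not along the pixel's ray), 0 where there is no reading.
- r.calibration(name): a dict with "intrinsics" (3x3 intrinsics, pixels), "position" and "rotation" of the camera in the world. Camera axes: x right, y up, looking along -z (the intrinsics and any distortion apply to the point x, -y, -z); pixel columns grow to the right and rows downward; lengths in m; the calibration is good to about 2 mm. A picture is of the moment at which its call begins: read the wrist's pose just before it. calibration takes no time and is no camera call; for the wrist camera it gives the pose at the moment of the call.
A pose or a line that the arm cannot do raises r.IKError and nothing moves.
- r.hand_in(): hands the job in; it is judged then, once.
Trained networks look in the newest picture that a camera, given by its name, has taken for a name from the list of things; names that differ only in an ending like _2 or _b are one class to them, and where a whole thing is asked for, a point or a joint stands for the part that bears it (a point fixed in the world has none). Each returns a list of dicts, best first, with "conf" (0 to 1); they miss things now and then, are a little off and sometimes report something else, mostly with a low value. They report only what shows in the picture. A call takes as long as a camera call.
- r.search_frame(name, camera): "xyz" ([x, y, z] in m, in the coordinates of the camera as it stood for that picture, good to about 4 mm: the middle of the surface that is visible of it).
Readings, each from a call of its own:
- r.current_time(): time.
- r.current_qpos(): joint angles.
- r.current_qvel(): joint speeds.
- r.current_tau(): joint torques, N m.
- r.current_tcp_pos(): TCP position.
- r.current_orientation(): TCP orientation.
- r.current_ft_force(): force on the tool from outside, world axes, zero at the start.
- r.current_moment(): the same for the moment, N m.
- r.current_grip_width(): finger opening in m.
- r.current_finger_force(): force on a finger pad.
Only numpy, scipy, OpenCV 4.12 (cv2) and the standard library are available. Lean on these libraries where they do the work, as an engineer would, in place of code of your own. Each camera call takes 0.05 s, during which the arm holds its last target. There are 200 camera calls.

## Working session

There is one attempt and no reset: what is moved stays moved. The work goes in short steps, each a Python script; the robot and the scene stay as the last script left them, time stands still between calls to the robot, and variables do not carry over. Pictures are saved under pics/ and viewed, at most 10 in all, crops included, and the job is handed in when it is done.

```bash
mkdir -p pics; cat > h.py <<'E'
import numpy as np, cv2
from workcell import r
def look(cam, names):
    img,d=r.read_camera(cam); c=r.calibration(cam)
    R=np.array(c["rotation"]); p=np.array(c["position"])
    out={}
    for n in names:
        out[n]=[(round(x["conf"],2),np.round(R@np.array(x["xyz"])+p,4).tolist()) for x in r.search_frame(n,cam)[:3]]
    return img,d,c,out
def world(c,d,u,v):
    K=np.array(c["intrinsics"]);z=d[v,u]
    P=np.array([(u-K[0,2])/K[0,0]*z,-(v-K[1,2])/K[1,1]*z,-z])
    return np.array(c["rotation"])@P+np.array(c["position"])
E
python3 - <<'E'
from h import *
for cam in ["top","side"]:
    img,d,c,o=look(cam,["open_leg_button_top","open_leg_pin_top","open_leg_hole","locked_leg_button_top","carton","filter","bin"])
    cv2.imwrite(f"pics/{cam}.png",img); np.savez(f"{cam}.npz",d=d,K=c["intrinsics"],R=c["rotation"],p=c["position"])
    print(cam,np.round(c["position"],3))
    for k,v in o.items(): print(k,v)
print(r.current_time(),r.current_orientation(),r.grasp_offset)
E
```

```text
top [0.304 0.02  1.303]
open_leg_button_top [(0.46, [2.2387, 1.9537, 3.2374])]
open_leg_pin_top [(0.65, [2.2288, 1.9438, 3.2275]), (0.41, [2.2229, 1.938, 3.2216])]
open_leg_hole [(0.91, [2.2229, 1.9379, 3.2215]), (0.67, [2.2482, 1.9633, 3.2469])]
locked_leg_button_top [(0.53, [2.2486, 1.9636, 3.2472])]
carton [(0.6, [2.3354, 2.0504, 3.3341]), (0.58, [2.2342, 1.9493, 3.2329])]
filter [(0.68, [2.2723, 1.9873, 3.271])]
bin [(0.69, [2.2413, 1.9564, 3.24])]
side [-0.021 -0.699  0.963]
open_leg_button_top [(0.72, [0.9982, 0.32, 1.9822]), (0.69, [0.7698, 0.0915, 1.7537])]
open_leg_pin_top [(0.56, [0.7659, 0.0876, 1.7498])]
open_leg_hole [(0.81, [0.7605, 0.0822, 1.7445])]
locked_leg_button_top [(0.5, [0.8699, 0.1916, 1.8538])]
carton [(0.66, [0.999, 0.3207, 1.9829])]
filter [(0.65, [0.7764, 0.0981, 1.7603]), (0.56, [0.7513, 0.073, 1.7353])]
bin [(0.91, [0.563, -0.1153, 1.5469])]
0.8 [7.06741344e-01 3.06103579e+00 2.03127486e-04] 0.0187
```

The camera rotation is a rotation vector, so I'll convert it and look again.

```bash
sed -i 's/R=np.array(c\["rotation"\]); p/c["rotation"]=cv2.Rodrigues(np.array(c["rotation"],float))[0]; R=c["rotation"]; p/' h.py
python3 - <<'E'
from h import *
for cam in ["top","side"]:
    img,d,c,o=look(cam,["open_leg_button_top","open_leg_pin_top","open_leg_hole","locked_leg_button_top","carton","filter","bin"])
    np.savez(f"{cam}.npz",d=d,**{k:c[k] for k in("intrinsics","rotation","position")})
    print(cam, list(c))
    for k,v in o.items(): print(k,v)
E
```

```text
top ['intrinsics', 'position', 'rotation']
open_leg_button_top []
open_leg_pin_top [(0.56, [0.4956, -0.042, 0.086])]
open_leg_hole []
locked_leg_button_top []
carton [(0.54, [0.4968, -0.0259, 0.0716])]
filter [(0.87, [0.362, -0.3899, 0.0806])]
bin [(0.7, [0.3627, 0.472, 0.0215])]
side ['intrinsics', 'position', 'rotation']
open_leg_button_top []
open_leg_pin_top []
open_leg_hole [(0.9, [0.5155, 0.0906, 0.071])]
locked_leg_button_top [(0.59, [0.6394, -0.0012, 0.0847])]
carton [(0.9, [0.6403, -0.4336, 0.0578])]
filter [(0.85, [0.3523, -0.4113, 0.0759])]
bin [(0.8, [0.3585, 0.4632, 0.0389]), (0.58, [0.3521, -0.4066, 0.0787])]
```

View pics/top.png

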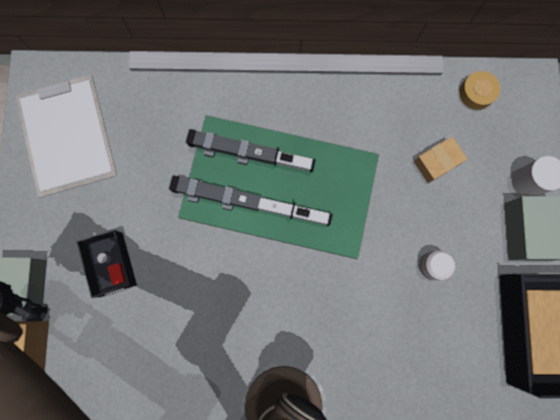

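View pics/side.png

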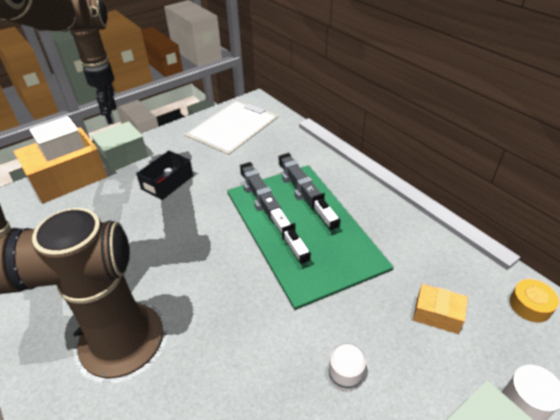

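The top view shows the nearer leg still open, with its pin near (275,206), button near (303,213) and hole near (243,198). The locked leg is above it, with its button near (288,158). I'll take rough positions from depth, then go over it for a wrist close-up.

```bash
python3 - <<'E'
from h import *
c=np.load("top.npz"); d=c["d"]
for n,u,v in [("hole",243,198),("pin",275,206),("btn",303,213),("end",325,218),("lockbtn",288,158),("lockhole",258,152),("foot",180,184),("in1",265,204),("in2",320,216)]:
    print(n,u,v,np.round(world(c,d,u,v),4))
a=world(c,d,265,204); b=world(c,d,320,216); ax=(a-b)[:2]; th=np.arctan2(ax[1],ax[0]); print(np.degrees(th))
R=r.calibration("wrist"); print(R["position"],cv2.Rodrigues(np.array(R["rotation"]))[0].round(2), r.current_tcp_pos(), cv2.Rodrigues(np.array(r.current_orientation()))[0].round(2))
# tool down, tool x along -/+ leg axis
from scipy.spatial.transform import Rotation as Ro
for s in (0,np.pi):
    x=np.array([np.cos(th+s),np.sin(th+s),0]); z=np.array([0,0,-1]); M=np.c_[x,np.cross(z,x),z]
    rv=Ro.from_matrix(M).as_rotvec(); print(s,rv,r.ik([.49,-.08,.3],rv),r.ik([.50,-.08,.095],rv))
E
```

```text
hole 243 198 [0.5326 0.1081 0.0779]
pin 275 206 [0.5117 0.0246 0.0822]
btn 303 213 [ 0.4941 -0.048   0.0823]
end 325 218 [ 0.4829 -0.1057  0.074 ]
lockbtn 288 158 [ 0.6403 -0.0082  0.0826]
lockhole 258 152 [0.6541 0.0709 0.0877]
foot 180 184 [0.5671 0.2726 0.0811]
in1 265 204 [0.5173 0.0506 0.0784]
in2 320 216 [ 0.4882 -0.0929  0.0726]
78.5448215911226
[0.20477822 0.59419273 0.37388578] [[ 0.44 -0.86 -0.27]
 [ 0.9   0.42  0.13]
 [-0.   -0.3   0.95]] [0.27403685 0.56173269 0.23128446] [[-0.9   0.44  0.  ]
 [ 0.44  0.9   0.  ]
 [-0.    0.   -1.  ]]
0 [2.43204858 1.98865384 0.        ] [-2.49565387e-01 -3.96740457e-03  1.85137857e+00 -4.44089210e-16
  1.29418149e+00 -4.96348069e-02] [-2.44668617e-01  2.63630692e-01  2.00764076e+00 -8.88178420e-16
  8.70321199e-01 -4.47380370e-02]
3.141592653589793 [ 1.98865384 -2.43204858 -0.        ] None None
```

```bash
cat >> h.py <<'E'
from scipy.spatial.transform import Rotation as Ro
def down(th):
    x=np.array([np.cos(th),np.sin(th),0]); z=np.array([0,0,-1.])
    return Ro.from_matrix(np.c_[x,np.cross(z,x),z]).as_rotvec()
E
python3 - <<'E'
from h import *
th=np.radians(78)
r.reach([.504,.01,.25],down(th)); r.set_gripper(0.0)
img,d,c,o=look("wrist",["open_leg_button_top","open_leg_pin_top","open_leg_hole","locked_leg_button_top"])
np.savez("wrist.npz",d=d,**{k:c[k] for k in("intrinsics","rotation","position")}); cv2.imwrite("pics/w1.png",img)
for k,v in o.items(): print(k,v)
print(r.current_time(),r.current_tcp_pos(),r.current_ft_force())
E
```

```text
open_leg_button_top [(0.68, [0.4976, -0.04, 0.0794])]
open_leg_pin_top [(0.88, [0.5, -0.0414, 0.0876])]
open_leg_hole [(0.94, [0.5175, 0.0773, 0.0778]), (0.25, [0.4958, -0.0455, 0.084])]
locked_leg_button_top [(0.85, [0.6375, 0.0013, 0.0835])]
4.7583 [0.50400482 0.00998694 0.25001578] [-0.13054231 -0.30628911  0.78468839]
```

View pics/w1.png

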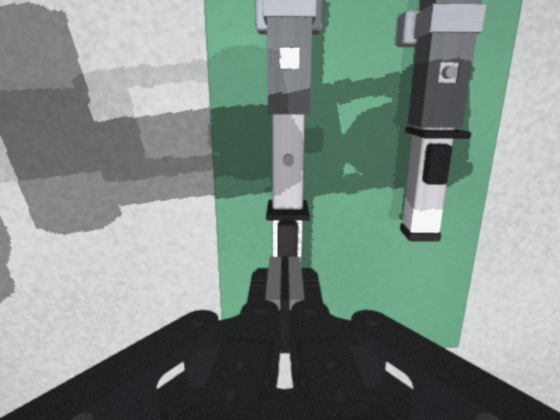

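The close-up shows the hole at (289,57), the mouth at about row 113, the pin at (288,160), the collar at about row 208 and the button at about (288,237), partly hidden by the fingers.

```bash
python3 - <<'E'
from h import *
c=np.load("wrist.npz"); d=c["d"]; P={}
for n,u,v in [("holeedge",289,80),("hole",289,57),("pin",288,160),("in",288,130),("collar",287,208),("btn",288,237),("lockbtn",437,165),("lockpin",450,72)]:
    P[n]=world(c,d,u,v); print(n,P[n].round(4))
K=c["intrinsics"]
def atz(u,v,z):
    ray=c["rotation"]@np.array([(u-K[0,2])/K[0,0],-(v-K[1,2])/K[1,1],-1]); return c["position"]+ray*(z-c["position"][2])/ray[2]
h=atz(289,57,.078); p=atz(288,160,.083); a=(h-p)[:2]; print(h,p,np.linalg.norm(a),np.degrees(np.arctan2(a[1],a[0])))
a/=np.linalg.norm(a); print("btn from pin",p[:2]-.077*a, atz(288,237,.085))
# axis from centre of tube rows
E
```

```text
holeedge [0.5261 0.0941 0.079 ]
hole [0.5299 0.1119 0.0733]
pin [0.5115 0.0293 0.0829]
in [0.5168 0.0538 0.0749]
collar [ 0.5009 -0.0166  0.0741]
btn [ 0.4966 -0.0412  0.0851]
lockbtn [ 0.6383 -0.002   0.0851]
lockpin [0.6566 0.0723 0.0812]
[0.5297539  0.11148226 0.078     ] [0.5114949  0.02929942 0.083     ] 0.08418674903442214 77.47375185100563
btn from pin [ 0.49479461 -0.04586773] [ 0.49655986 -0.04125532  0.085     ]
```

Heights fit (pin 0.083, button 0.085) and the axis is about 77.6°. Next I'll press using force feedback, after taring above the button.

```bash
python3 - <<'E'
from h import *
th=np.radians(77.6); a=np.array([np.cos(th),np.sin(th),0]); b=np.array([.4949,-.0457,0])+.003*a
r.reach([b[0],b[1],.13],down(th)); r.line_to([b[0],b[1],.09],feed=.1); r.wait(.2)
f0=np.array(r.current_ft_force()); np.save("f0.npy",f0)
for z in [.084,.080,.0775,.0765,.0758,.0752,.0747,.0742,.0737,.0732]:
    r.line_to([b[0],b[1],z],feed=.04); f=np.array(r.current_ft_force())-f0
    print(z,r.current_tcp_pos()[2].round(4),f.round(2))
    if f[2]>9: break
np.save("b.npy",np.r_[b[:2],z]); print(r.current_time(), r.current_grip_width())
img,_=r.read_camera("wrist"); cv2.imwrite("pics/w2.png",img)
E
```

```text
0.084 0.0842 [ 2.21 -0.14  1.95]
0.08 0.0801 [1.5  0.75 2.09]
0.0775 0.0777 [ 2.19 -0.47  4.08]
0.0765 0.0767 [2.34 0.86 3.73]
0.0758 0.076 [1.47 0.04 3.29]
0.0752 0.0753 [ 2.71 -0.23  4.09]
0.0747 0.0749 [ 1.84 -0.27  4.09]
0.0742 0.0748 [ 1.65 -0.6   7.06]
0.0737 0.0747 [-0.27 -0.04  9.04]
8.4 -8.728112053722578e-05
```

View pics/w2.png

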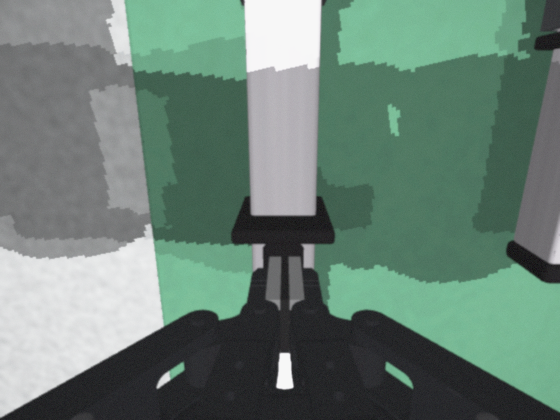

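The fingers are on the button behind the collar and the pin is down: the button bottomed at 0.0748. Now I'll slide it in.

```bash
python3 - <<'E'
from h import *
th=np.radians(77.6); a=np.array([np.cos(th),np.sin(th),0]); b=np.load("b.npy"); f0=np.load("f0.npy"); b[2]=.0738
for s in [.02,.035,.05,.065,.08,.088,.092,.094,.096,.098,.100,.102,.104]:
    r.line_to(b+s*a,feed=.05); f=np.array(r.current_ft_force())-f0
    act=np.array(r.current_tcp_pos())-b
    print(s,(act@a).round(4),act[2].round(4),"axial",(f@a).round(2),f.round(2))
    if f@a<-12: break
print(r.current_time())
img,_=r.read_camera("wrist"); cv2.imwrite("pics/w3.png",img)
E
```

```text
0.02 0.0205 0.0009 axial 1.44 [0.15 1.45 8.98]
0.035 0.0356 0.0009 axial 1.27 [1.39 1.   9.32]
0.05 0.0506 0.0009 axial 1.25 [1.8  0.88 8.83]
0.065 0.0656 0.0009 axial 1.24 [1.52 0.93 8.95]
0.08 0.0806 0.0009 axial 1.4 [1.09 1.19 9.36]
0.088 0.0876 0.001 axial -2.18 [ 1.27 -2.51  9.92]
0.092 0.0907 0.001 axial -4.76 [ 0.56 -4.99  9.84]
0.094 0.0923 0.001 axial -5.75 [-1.1  -5.64 11.46]
0.096 0.0941 0.001 axial -5.55 [-0.3  -5.61 11.15]
0.098 0.096 0.001 axial -6.89 [-0.86 -6.86 10.47]
0.1 0.0973 0.001 axial -9.38 [-1.33 -9.31 12.68]
0.102 0.0973 0.001 axial -14.83 [ -2.07 -14.73  13.15]
12.6083
```

View pics/w3.png

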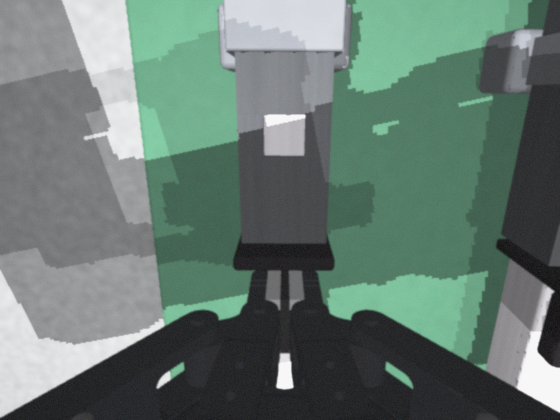

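The collar is against the mouth, confirmed by the hard stop at 97.3 mm. I'll back off slightly to unload, lift and check the pin.

```bash
python3 - <<'E'
from h import *
th=np.radians(77.6); a=np.array([np.cos(th),np.sin(th),0]); b=np.load("b.npy"); b[2]=.0738
r.line_to(b+.0985*a+[0,0,.002],feed=.04)
r.line_to(b+.0975*a+[0,0,.03],feed=.04)
r.line_to(b+.08*a+[0,0,.15],feed=.15); r.wait(.3)
img,d,c,o=look("wrist",["open_leg_pin_top","open_leg_button_top"]); cv2.imwrite("pics/w4.png",img)
np.savez("w4.npz",d=d,**{k:c[k] for k in("intrinsics","rotation","position")})
print(o,r.current_time(),np.array(r.current_ft_force())-np.load("f0.npy"))
E
```

```text
{'open_leg_pin_top': [(0.98, [0.518, 0.0428, 0.0868])], 'open_leg_button_top': [(0.78, [0.5177, 0.0401, 0.0838]), (0.51, [0.5252, 0.1022, 0.0752])]} 15.1667 [0.42385859 1.04366514 0.40789791]
```

View pics/w4.png

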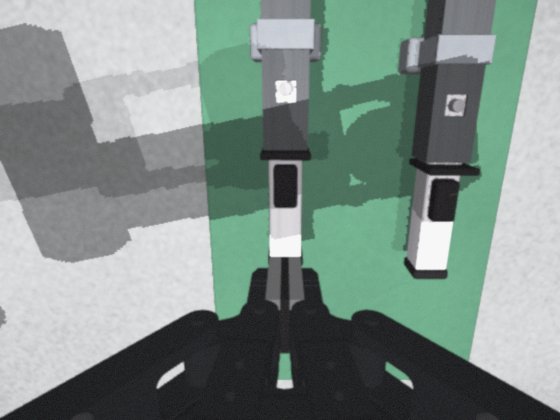

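The collar is at the mouth (row 155), the pin shows in the hole at (287,89) and the button is at (285,186). I'll check the button height and hand in if it is up.

```bash
python3 - <<'E'
from h import *
c=np.load("w4.npz"); d=c["d"]
bt=np.median([world(c,d,u,v)[2] for u in range(281,290) for v in range(178,194)])
lb=np.median([world(c,d,u,v)[2] for u in range(438,448) for v in range(192,208)])
pn=np.percentile([world(c,d,u,v)[2] for u in range(282,292) for v in range(84,95)],[10,50,90])
print(bt,lb,pn)
if bt>.083: print(r.hand_in())
E
```

```text
0.08528978057809178 0.08518240708243097 [0.08195759 0.08339746 0.08421871]
the job is handed in; nothing more can be done
None
```

The open leg is locked and the job is handed in (result not shown): its collar is against the mouth, its pin is up through the hole, its button is back up at 85 mm like the locked leg's, and I kept clear of the locked leg and the loose stock.

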